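Assemble the sample carousel on its stand and lock it with the pin

TASK

Put the sample carousel back together: set the wide tier flat on the round stand, set the small tier on top of the wide tier's hub, both hub-up, with their bores in line over the stand's bore. Then take the locking pin out of its holder and pass it down through both tiers into the stand until its flange sits on the small tier's hub, let go, and leave the two bottles and the jar where they stand.

Things in the scene. Friction and masses are not known exactly. Their poses are not given: they have to be found in the camera images.
- stand_bore (a point): Mouth of the bore in the fixed stand: an aluminium disc 110 mm across on a thin black foot 124 mm across. The point lies on the stand's axis at its flat, lipless top (the seat), 24 mm above the bench; z up. The bore is vertical, 15 mm across, 20 mm deep. Nothing on the seat centres the tiers.
- wide_tier_hub (a point): Wide tier, loose, 0.17 kg: flat grey disc 120 mm across, 6 mm thick, with a ring of 14 round wells; from its centre a hub tube 36 mm across rises to 48 mm above the underside. A straight bore 15 mm across runs right through. Point on the axis, 28 mm above the underside (20 mm below the hub's top); z up. Starts flat on the bench, hub up; hold it by the hub.
- small_tier_hub (a point): Small tier, loose, 0.12 kg: like the wide one, but disc 92 mm across, 6 mm thick, 12 smaller wells; hub 36 mm across, rising to 46 mm above the underside; bore 15 mm. Point on the axis, 28 mm above the underside; z up. Starts flat on the bench, hub up; hold it by the hub. In place its underside rests on the top of the wide tier's hub.
- pin_grip (a point): Locking pin, loose, 0.15 kg, 156 mm long, starts upright: steel shank 110 mm long, 12 mm across, under a steel flange 28 mm across, 4 mm thick, then a round black grip 22 mm across, 42 mm tall. Point on the axis, 136 mm above the tip, 26 mm above the flange's underside, 20 mm below the grip's top; z up. When home, the flange rests on the small tier's hub.
- pin_tip (a point): Lower tip of the locking pin, on its axis. The lowest 12 mm of the shank taper from 12 to 4 mm across, so the pin draws slightly misplaced tiers into line. When home, the tip is 16 mm below the stand's seat.
- holder_rim (a point): Fixed holder of the pin: white tube 30 mm across, 116 mm tall, on a foot 64 mm across. Point at the centre of its upper rim. The pin's shank hangs in its 15 mm bore, flange on the rim, and must be drawn straight up 110 mm to come out.
- reagent_bottle: Bystander: loose white bottle 58 mm across, 150 mm tall. Origin at the centre of its underside.
- buffer_bottle: Bystander: loose white bottle with black cap, 52 mm across, 110 mm tall. Origin at the centre of its underside.
- control_jar: Bystander: loose amber jar 54 mm across, 70 mm tall. Origin at the centre of its underside.
Things that resemble listed ones, but are neither listed nor needed, are in the scene too. Leave any orange or yellow look-alike of the part that bears wide_tier_hub alone.

How it is judged:
By the outcome, as a careful person would: the job done as asked, in the order asked, and still so for the second after the job is handed in, with the robot touching nothing.
It also fails if it takes over 70 s, if anything falls off the work surface, if the arm or the gripper's body presses on something with over 40 N, if the wrist force passes 120 N, or if a joint passes its speed limit or range.

ROBOT

A 6-joint arm with a two-finger parallel gripper is mounted at the origin on the work surface. World frame = base frame: x ahead of the robot, y to its left, z up, the work surface at z = 0. Lengths are in m, angles in rad, forces in N, time in s.
With the tool pointing down it reaches from about 0.275 to 1 m from the base axis. Payload 8.4 kg.
Tool frame: the origin (TCP) lies at the very end of the fingers, on their centre line; the grasp point (between the pads) lies robot.tcp_to_grasp behind it (robot.tcp_to_grasp is the distance from the TCP to the grasp point, in m); y points along the fingers, z is the direction in which the jaws open and shut, and the axes are right-handed (so a half turn about y gives the same grasp; the last joint's range is limited). The gripper opens to 85 mm and grips with 20 to 120 N. Pads are 22 mm wide; open, the fingers measure 114 mm over their backs; the gripper's body (76 mm by 85 mm) begins 54 mm behind the grasp point. The pads swing forward as they close: fully open they stand 13 mm farther back than shut.
Start: joints at [1.314, 0.353, 1.633, -0, 1.155, -0.002], TCP at [0.158, 0.605, 0.231] pointing down, gripper open.
Joint ranges: [-2.63, 2.63], [-0.92, 2.1], [0.06, 2.66], [-1.3, 4.44], [0, 2.69], [-3.02, 3.02]. Speed limits (rad/s): [2.22, 2.22, 2.79, 3.14, 3.14, 3.14].

INTERFACE

Orientations are given as a unit quaternion [w, x, y, z].
In Python, from cell import robot, eyes gives the robot as it stands.
- The arm moves only by the shell command python3 -m creep 'ROWS' [FORCE]. ROWS is JSON, a list of rows, each a list of 3 entries, a list of its own where there are three numbers: the opening, from 0 (shut) to 1 (fully open), then the shift along the tool's x, y, z in cm, then the turn, a rotation vector about the tool's x, y, z in degrees. In form: [[fingers, [tx, ty, tz], [ax, ay, az]], ...]. A call has 1 to 8 rows; each row is the pose to reach, as a shift and turn from the pose measured when the call began, along the tool's axes at that moment; what a row does not reach only later rows make up. A row lasts 1/10 s, in which the tool goes at most 50 mm and 8.59 degrees, less where a joint would pass 70% of its speed; a pose out of reach is approached as far as the arm can. A call with a gripper value outside its range is refused whole. The fingers move at their own pace and stop on an object; FORCE is the grip in N (left out, the last holds). Time passes only in rows, so rows that repeat a pose let the fingers close. It gives the time, the measured TCP pose, the force and the opening at its end, in the units of the state.
- robot.get_state(): the state, without advancing time (a new reading comes with each control period).
- eyes.snapshot(name): name is "scene" or "top" or "wrist"; returns the picture (420x560x3 uint8, red, green, blue); there is no depth.
- eyes.camera_params(name): a dict with "camera_matrix" (3x3 intrinsics, pixels), "dist_coeffs" ([k1, k2, p1, p2, k3] as OpenCV has them; the pictures are not rectified), "R" (3x3) and "t" (3): a world point X has camera coordinates R X + t; the wrist camera has in their place "tool_from_camera" (4x4, takes a point from camera to tool coordinates, whose origin is the TCP and whose axes are the tool frame's). Camera axes: x right, y down, z forward; pixel columns grow to the right and rows downward; lengths in m; the calibration is good to about 2 mm. A picture is of the moment at which its call begins: read the wrist's pose just before it. camera_params takes no time and is no camera call.
- robot.close_job(): hands the job in, once; it reports no verdict.
The state is a dict: "time": time; "joint_positions": joint angles; "qd": joint speeds; "tau": joint torques, N m; "tool_pos": TCP position; "eef_rot": TCP orientation; "ft_force": force on the tool from outside, world axes, zero at the start; "ft_torque": the same for the moment, N m; "finger_gap": finger opening in m.
Only numpy, scipy, OpenCV 4.12 (cv2) and the standard library are available. Lean on these libraries where they do the work, as an engineer would, in place of code of your own. Each camera call takes 0.05 s, during which the arm holds its last target. There are 200 camera calls.

## Working session

There is one attempt and no reset: what is moved stays moved. The work goes in short steps, Python scripts to look and compute and a shell command to move; the robot and the scene stay as the last step left them, time stands still between calls to the robot, and variables do not carry over. Pictures are saved under pics/ and viewed, about 8 in all and at most 12, crops included, and the job is handed in when it is done.

```bash
ls; mkdir -p pics
cat > h.py <<'E'
from cell import robot, eyes
import numpy as np, cv2
from scipy.spatial.transform import Rotation as Ro
def snap(n,f):
    im=eyes.snapshot(n); cv2.imwrite('pics/'+f,im[:,:,::-1]); return im
def T():
    s=robot.get_state(); w,x,y,z=s['eef_rot']
    return Ro.from_quat([x,y,z,w]).as_matrix(),np.array(s['tool_pos'])
def ray(n,uv,pose=None):
    p=eyes.camera_params(n)
    K=np.array(p['camera_matrix']);d=np.array(p['dist_coeffs'])
    q=cv2.undistortPoints(np.array([[uv]],float),K,d)[0,0]
    v=np.array([q[0],q[1],1.])
    if n=='wrist':
        M=np.array(p['tool_from_camera']);R,t=pose or T()
        return R@M[:3,3]+t, R@M[:3,:3]@v
    R=np.array(p['R']);t=np.array(p['t'])
    return -R.T@t, R.T@v
def onz(n,uv,z,pose=None):
    o,v=ray(n,uv,pose); return o+v*(z-o[2])/v[2]
def proj(n,X):
    p=eyes.camera_params(n)
    R=np.array(p['R']);t=np.array(p['t'])
    if n=='wrist':
        M=np.array(p['tool_from_camera']);Rt,tt=T();R=(Rt@M[:3,:3]).T;t=-R@(Rt@M[:3,3]+tt)
    return cv2.projectPoints(np.array([X],float),cv2.Rodrigues(R)[0],t,np.array(p['camera_matrix']),np.array(p['dist_coeffs']))[0].ravel()
def delta(X):
    R,t=T(); return (R.T@(np.array(X)-t))*100
E
python3 - <<'E'
from h import *
s=robot.get_state();print(s, robot.tcp_to_grasp)
a=snap('scene','a.png');b=snap('top','b.png')
for n in('scene','top'):
  p=eyes.camera_params(n);R=np.array(p['R']);print(n,-R.T@np.array(p['t']),R[2])
print(T()[0], eyes.camera_params('wrist')['tool_from_camera'])
E
```

```text
pics
{'time': 0.0, 'joint_positions': array([ 1.31361036e+00,  3.53613041e-01,  1.63418547e+00, -1.80270397e-05,
        1.15520750e+00, -2.37312947e-03]), 'qd': array([ 0.00115262, -0.00056747,  0.00109544, -0.00334978,  0.00233114,
        0.0007213 ]), 'tau': array([-1.30407298e-03, -6.05268574e+01, -3.42049563e+01, -1.50485653e-05,
        9.74100869e-03, -1.02722464e-05]), 'tool_pos': array([0.1574004 , 0.60433138, 0.23056165]), 'eef_rot': array([-0.70087943,  0.70187192, -0.08990272,  0.08978494]), 'ft_force': array([-0.12136773,  0.89505525,  0.15791375]), 'ft_torque': array([0.00380609, 0.00820578, 0.00205541]), 'finger_gap': 0.08572747188135511} 0.0187
scene [1.04409527 0.72533715 0.82663546] [-0.40400946 -0.65158221 -0.64204126]
top [0.40358626 0.00858519 1.28505937] [ 0.12871814 -0.01553989 -0.99155945]
[[ 9.67699942e-01 -3.21740245e-04  2.52104580e-01]
 [-2.52104785e-01 -1.21580516e-03  9.67699178e-01]
 [-4.83772234e-06 -9.99999209e-01 -1.25764683e-03]] [[ 1.32393811e-03  9.62099481e-01  2.72695500e-01 -6.89524681e-02]
 [ 4.21123301e-04 -2.72696251e-01  9.62100087e-01 -1.42717450e-01]
 [ 9.99999035e-01 -1.15892254e-03 -7.66195468e-04 -4.50561671e-04]
 [ 0.00000000e+00  0.00000000e+00  0.00000000e+00  1.00000000e+00]]
```

View pics/a.png

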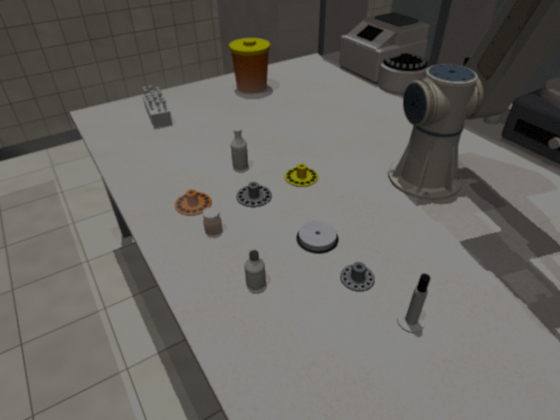

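View pics/b.png

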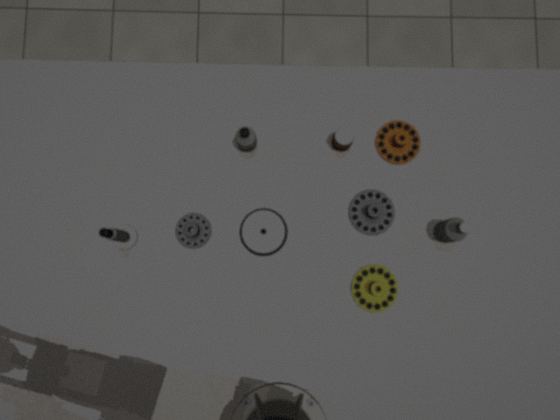

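Wide-tier candidates in the top view are grey (371,212), orange (398,142) and yellow (374,288). I choose grey. The others are the stand (264,232), small tier (193,230) and pin holder (~120,236). Next is one close crop of these.

Run:
```python
import cv2,numpy as np
b=cv2.imread('pics/b.png')
c=[(321,175),(214,195),(143,193),(80,195)]
t=[cv2.resize(cv2.convertScaleAbs(b[y:y+75,x:x+100],alpha=1.8),(400,300),interpolation=cv2.INTER_CUBIC) for x,y in c]
cv2.imwrite('pics/c.png',np.vstack([np.hstack(t[:2]),np.hstack(t[2:])]))
```

```text
(no output)
```

View pics/c.png

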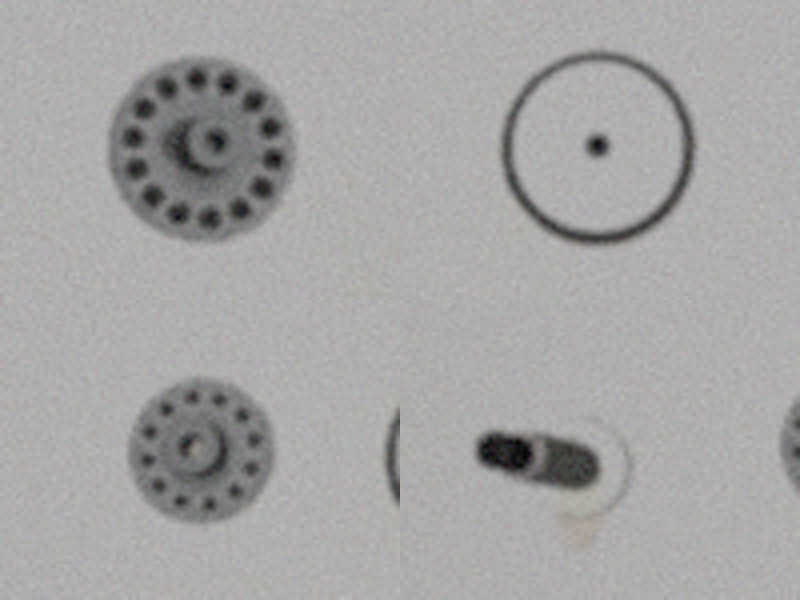

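Run:
```python
from h import *
for n,uv,z in [('widehub',(374.7,210.3),.048),('widedisc',(371.5,212.2),.006),('stand',(263.5,231.5),.024),('smhub',(191.2,229.5),.046),('smdisc',(193.2,230.5),.006),('pintop',(101.7,231.7),.162),('flange',(114.2,233.3),.118)]:
  X=onz('top',uv,z); print(n,X.round(4),'tcp delta cm',delta(X).round(2))
for n,uv,z in [('reagent',(445,240),.0),('buffer',(247,150),0),('jar',(340,148),0)]: print(n,onz('top',uv,z).round(3))
print(proj('wrist',[0.45,0.05,0]))
```

```text
widehub [ 0.549 -0.236  0.048] tcp delta cm [ 59.08  18.35 -71.44]
widedisc [ 0.5489 -0.236   0.006 ] tcp delta cm [ 59.06  22.55 -71.43]
stand [0.4936 0.0418 0.024 ] tcp delta cm [ 46.71  20.72 -45.94]
smhub [0.4945 0.2204 0.046 ] tcp delta cm [ 42.29  18.5  -28.64]
smdisc [0.4949 0.2221 0.006 ] tcp delta cm [ 42.3   22.5  -28.46]
pintop [0.4783 0.3993 0.162 ] tcp delta cm [ 36.22   6.88 -11.75]
flange [0.4779 0.3857 0.118 ] tcp delta cm [ 36.53  11.28 -13.07]
reagent [ 0.48  -0.427  0.   ]
buffer [0.709 0.09  0.   ]
jar [ 0.719 -0.155  0.   ]Traceback (most recent call last):
  File "<stdin>", line 5, in <module>
  File "h.py", line 23, in proj
    R=np.array(p['R']);t=np.array(p['t'])
               ~^^^^^
KeyError: 'R'
```

```bash
sed -i "s/    R=np.array(p\['R'\]);t=np.array(p\['t'\])\n    return cv2/&/; s/^    R=np.array(p\['R'\]);t=np.array(p\['t'\])$/    R=np.array(p.get('R',np.eye(3)));t=np.array(p.get('t',np.zeros(3)))/" h.py
python3 -m creep '[[1,[24,0,-29],[0,-14.6,0]],[1,[24,0,-29],[0,-14.6,0]],[1,[24,0,-29],[0,-14.6,0]],[1,[24,0,-29],[0,-14.6,0]],[1,[24,0,-29],[0,-14.6,0]],[1,[24,0,-29],[0,-14.6,0]],[1,[24,0,-29],[0,-14.6,0]],[1,[24,0,-29],[0,-14.6,0]]]' 60
python3 - <<'E'
from h import *
print(T()[0].round(3),delta([.549,-.236,.20]).round(2))
E
```

```text
time: 0.9
tool_pos: [0.3169, 0.2602, 0.2308]
eef_rot: [-0.706, 0.708, -0.001, 0.0]
ft_force: [1.3, 0.4, 0.4]
finger_gap: 0.0855
[[ 1.    -0.001  0.001]
 [-0.001 -0.002  1.   ]
 [-0.001 -1.    -0.002]] [ 23.27   3.18 -49.59]
```

```bash
python3 -m creep '[[1,[17,2,-36],[0,0,0]],[1,[17,2,-36],[0,0,0]],[1,[17,2,-36],[0,0,0]],[1,[17,2,-36],[0,0,0]],[1,[17,2,-36],[0,0,0]],[1,[17,2,-36],[0,0,0]],[1,[17,2,-36],[0,0,0]],[1,[17,2,-36],[0,0,0]]]'
python3 - <<'E'
from h import *
print(T()[0].round(3),delta([.549,-.236,.16]).round(2))
E
```

```text
time: 1.7
tool_pos: [0.4861, -0.1009, 0.2114]
eef_rot: [-0.706, 0.708, -0.001, 0.0]
ft_force: [1.0, 0.8, 0.6]
finger_gap: 0.0855
[[ 1.    -0.001  0.002]
 [-0.002 -0.002  1.   ]
 [-0.001 -1.    -0.002]] [  6.31   5.16 -13.49]
```

```bash
python3 -m creep '[[1,[6.3,5.2,-13.5],[0,0,0]],[1,[6.3,5.2,-13.5],[0,0,0]],[1,[6.3,5.2,-13.5],[0,0,0]],[1,[6.3,5.2,-13.5],[0,0,0]],[1,[6.3,5.2,-13.5],[0,0,0]]]'
python3 - <<'E'
from h import *
print(T()[1],proj('wrist',[.549,-.236,.048]))
snap('wrist','w1.png')
E
```

```text
time: 2.2
tool_pos: [0.5484, -0.2371, 0.1582]
eef_rot: [-0.707, 0.708, -0.002, 0.0]
ft_force: [-0.9, 0.6, 0.1]
finger_gap: 0.0856
[ 0.54842978 -0.23707648  0.1582436 ] [283.52380089 207.13444185]
```

View pics/w1.png

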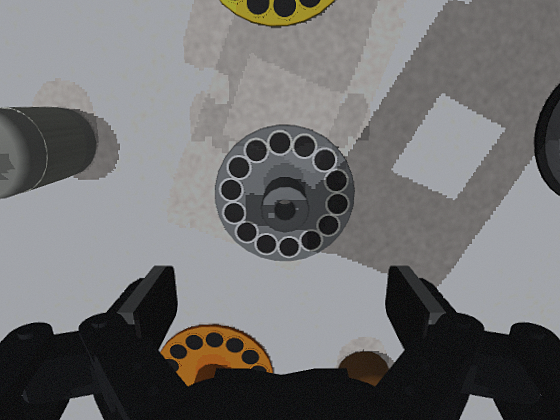

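The grey wide tier's hub top is at (284.5,209), against a predicted (283.5,207), so the estimate is good to about 1 mm. I'll descend and grip.

```bash
python3 -m creep '[[1,[0.1,5,0.15],[0,0,0]],[1,[0.1,9,0.15],[0,0,0]],[1,[0.1,12,0.15],[0,0,0]],[1,[0.1,14,0.15],[0,0,0]],[1,[0.1,14.6,0.15],[0,0,0]],[1,[0.1,14.6,0.15],[0,0,0]],[0.2,[0.1,14.6,0.15],[0,0,0]],[0.2,[0.1,14.6,0.15],[0,0,0]]]' 60
python3 -m creep '[[0.2,[0,0,0],[0,0,0]],[0.2,[0,0,0],[0,0,0]],[0.2,[0,0,0],[0,0,0]],[0.2,[0,0,0],[0,0,0]],[0.2,[0,0,0],[0,0,0]]]' 60
```

```text
time: 3.05
tool_pos: [0.5498, -0.2346, 0.0146]
eef_rot: [-0.706, 0.708, -0.001, 0.001]
ft_force: [-0.2, -0.4, -0.7]
finger_gap: 0.0596
time: 3.55
tool_pos: [0.5506, -0.2348, 0.0162]
eef_rot: [-0.706, 0.708, -0.0, 0.002]
ft_force: [-1.4, 1.7, 11.3]
finger_gap: 0.0352
```

```bash
python3 -m creep '[[0.2,[0,-2,0],[0,0,0]],[0.2,[0,-5,0],[0,0,0]],[0.2,[0,-8,0],[0,0,0]],[0.2,[0,-8,0],[0,0,0]],[0.2,[0,-8,0],[0,0,0]]]' 80
python3 - <<'E'
from h import *
print(T()[0].round(4),delta([.4936,.0418,.0976]))
snap('wrist','w2.png')
E
```

```text
time: 4.05
tool_pos: [0.5508, -0.2348, 0.0969]
eef_rot: [-0.706, 0.708, 0.0, 0.002]
ft_force: [0.4, -0.5, -1.8]
finger_gap: 0.0344
[[ 1.      0.0033  0.0028]
 [-0.0027 -0.0031  1.    ]
 [ 0.0033 -1.     -0.0031]] [-5.79567754 -0.17243915 27.64767227]
```

View pics/w2.png

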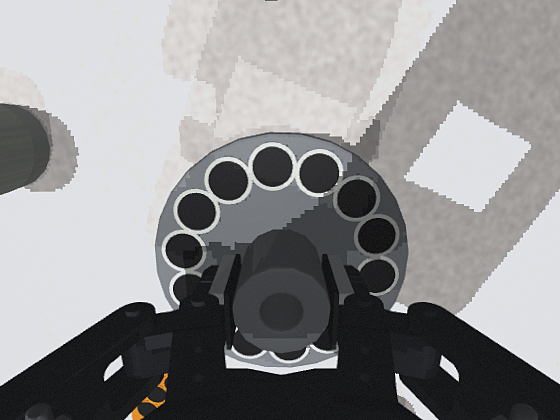

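The wide tier is held level, with its bore at (282,312).

```bash
python3 - <<'E'
from h import *
R,t=T(); X=onz('wrist',(282,312),t[2]+.0318); print(X,X-t)
E
python3 -m creep '[[0.2,[-4.4,0,20.7],[0,0,0]],[0.2,[-4.4,0,20.7],[0,0,0]],[0.2,[-4.4,0,20.7],[0,0,0]],[0.2,[-4.4,0,20.7],[0,0,0]],[0.2,[-4.4,0,20.7],[0,0,0]],[0.2,[-4.4,0,20.7],[0,0,0]],[0.2,[-4.4,0,20.7],[0,0,0]]]' 80
python3 - <<'E'
from h import *
R,t=T();print(R.round(3),proj('wrist',[.4936,.0418,.024]),delta([.4936,.0418,.0976]))
snap('wrist','w3.png')
E
```

```text
[ 0.55002394 -0.23464378  0.12766268] [ 3.94743411e-06 -1.38210445e-04  3.18000000e-02]
time: 4.8
tool_pos: [0.5066, -0.0279, 0.0948]
eef_rot: [-0.706, 0.708, -0.0, 0.001]
ft_force: [0.8, -0.3, -0.8]
finger_gap: 0.0347
[[ 1.     0.001  0.002]
 [-0.002 -0.003  1.   ]
 [ 0.001 -1.    -0.003]] [394.28858036 202.22342663] [-1.31607508 -0.30129986  6.96213652]
```

View pics/w3.png

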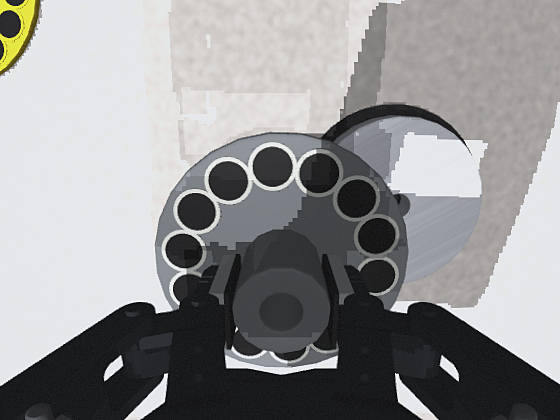

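Run:
```python
from h import *
im=cv2.imread('pics/w3.png')[90:300,320:500].copy()
im=cv2.resize(im,None,fx=2.8,fy=2.8,interpolation=cv2.INTER_CUBIC)
a=np.linspace(0,6.28,120)
for r,c in((.055,(0,0,255)),(.0075,(0,0,255))):
  for k in a:
    p=proj('wrist',[.4936+r*np.cos(k),.0418+r*np.sin(k),.024]); p=((p-[320,90])*2.8).astype(int)
    cv2.circle(im,tuple(int(q) for q in p),1,c,-1)
cv2.imwrite('pics/w3c.png',im)
print(proj('wrist',[.4936,.0518,.024])-proj('wrist',[.4936,.0418,.024]))
```

```text
[15.74664511 -0.03209376]
```

View pics/w3c.png

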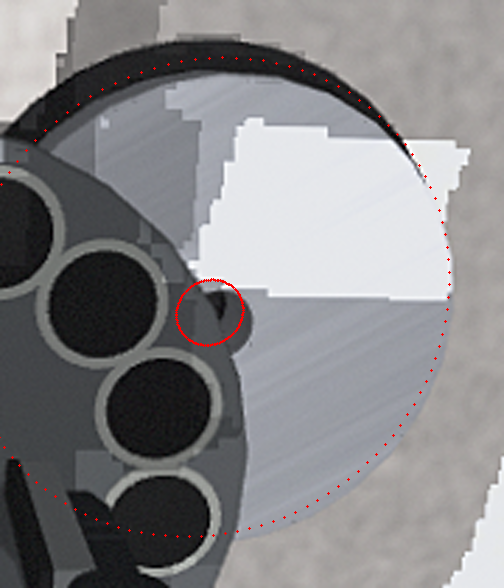

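The seat circle sits slightly off the prediction, about +2 mm in x and +1 mm in y. I'll take the stand as (0.4953,0.0430).

```bash
python3 -m creep '[[0.2,[-1.1,0,4],[0,0,0]],[0.2,[-1.1,0,7.1],[0,0,0]],[0.2,[-1.1,0,7.1],[0,0,0]],[0.2,[-1.1,0,7.1],[0,0,0]],[0.2,[-1.1,2,7.1],[0,0,0]],[0.2,[-1.1,4,7.1],[0,0,0]],[0.2,[-1.1,4.5,7.1],[0,0,0]],[0.2,[-1.1,4.5,7.1],[0,0,0]]]' 80
python3 - <<'E'
from h import *
print(T()[0].round(4),delta([.4953,.043,.0402]))
E
```

```text
time: 5.65
tool_pos: [0.4957, 0.0414, 0.0491]
eef_rot: [-0.706, 0.708, -0.002, 0.001]
ft_force: [-0.1, -0.1, -1.5]
finger_gap: 0.0348
[[ 1.0e+00 -8.0e-04  4.5e-03]
 [-4.5e-03 -2.9e-03  1.0e+00]
 [-7.0e-04 -1.0e+00 -2.9e-03]] [-0.04331195  0.88687628  0.15998134]
```

```bash
python3 -m creep '[[0.2,[0,0.4,0.16],[0,0,0]],[0.2,[0,0.7,0.16],[0,0,0]],[0.2,[0,0.85,0.16],[0,0,0]],[0.2,[0,0.95,0.16],[0,0,0]],[0.2,[0,0.95,0.16],[0,0,0]]]' 80
python3 - <<'E'
from h import *
R,t=T();print(delta([.4953,.043,.0402]))
E
```

```text
time: 6.15
tool_pos: [0.4959, 0.0429, 0.0403]
eef_rot: [-0.706, 0.708, -0.002, 0.001]
ft_force: [-2.4, -2.1, 7.5]
finger_gap: 0.035
[-0.0600678   0.00784247  0.01022733]
```

```bash
python3 -m creep '[[0.9,[0,0,0],[0,0,0]],[0.9,[0,-0.2,0],[0,0,0]],[0.9,[0,-0.3,0],[0,0,0]],[1,[0,-2.5,0],[0,0,0]],[1,[0,-6,0],[0,0,0]],[1,[0,-10,0],[0,0,0]],[1,[0,-11.5,0],[0,0,0]],[1,[0,-11.5,0],[0,0,0]]]' 60
python3 - <<'E'
from h import *
R,t=T();print(t,proj('wrist',[.4953,.043,.072]),proj('wrist',[.4953,.043,.03]),delta([.4945,.2215,.155]))
snap('wrist','w4.png')
E
```

```text
time: 6.95
tool_pos: [0.4977, 0.0435, 0.1579]
eef_rot: [-0.706, 0.708, 0.0, 0.003]
ft_force: [-0.0, -0.1, -0.4]
finger_gap: 0.0852
[0.49774049 0.04347741 0.15793349] [281.54508445 211.51631314] [281.63524936 196.2550331 ] [-0.39939369  0.24562307 17.80145097]
```

View pics/w4.png

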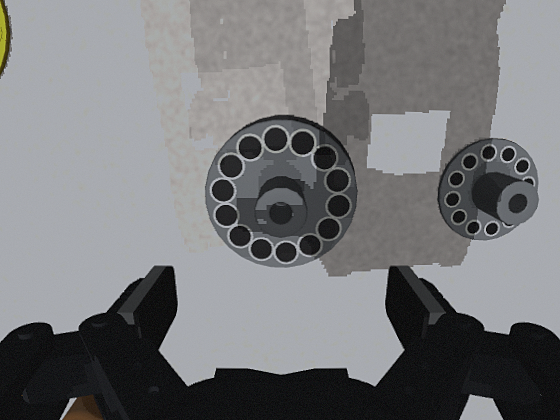

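The wide tier sits flat, with its bore at (281,212) against a predicted (281.5,211.5). The small tier's hub bore is at (518,203). I'll check the tier against the visible foot edge and move on to the small tier.

```bash
python3 - <<'E'
from h import *
for z,r in((.03,.06),(.004,.062),(.0,.062)):
  c=[.4953,.043,z]; print(z,[proj('wrist',np.add(c,d)).round(1) for d in([-r,0,0],[r,0,0],[0,-r,0],[0,r,0])])
X=onz('wrist',(518.5,203),.046);print(X,delta(X))
E
python3 -m creep '[[1,[-0.3,0,5],[0,0,0]],[1,[-0.3,0,17.8],[0,0,0]],[1,[-0.3,0,17.8],[0,0,0]],[1,[-0.3,0,17.8],[0,0,0]],[1,[-0.3,0,17.8],[0,0,0]],[1,[-0.3,0,17.8],[0,0,0]],[1,[-0.3,0,17.8],[0,0,0]]]' 60
python3 - <<'E'
from h import *
R,t=T();print(R.round(4),t,proj('wrist',[.4945,.2215,.046]))
im=snap('wrist','w5.png')
g=cv2.cvtColor(im,cv2.COLOR_RGB2GRAY)
cv2.imwrite('pics/w5c.png',cv2.resize(cv2.imread('pics/w5.png')[100:300,160:420],None,fx=2,fy=2))
E
```

```text
0.03 [array([281.4, 119.1]), array([282.2, 269.2]), array([204.8, 198.9]), array([359. , 198.2])]
0.004 [array([281.5, 115.6]), array([282.2, 258.6]), array([208.8, 191.3]), array([355. , 190.7])]
0.0 [array([281.5, 115.5]), array([282.2, 256.8]), array([209.7, 190.3]), array([354.1, 189.6])]
[0.49528002 0.22330727 0.046     ] [-0.24174332 10.97906773 18.0253925 ]
time: 7.7
tool_pos: [0.4937, 0.2202, 0.1548]
eef_rot: [-0.706, 0.708, -0.001, 0.002]
ft_force: [-0.1, 0.2, -0.6]
finger_gap: 0.0855
[[ 1.0e+00  4.0e-04  4.5e-03]
 [-4.5e-03 -3.9e-03  1.0e+00]
 [ 5.0e-04 -1.0e+00 -3.9e-03]] [0.49371572 0.22023705 0.15477802] [284.20692655 207.51379923]
```

View pics/w5c.png

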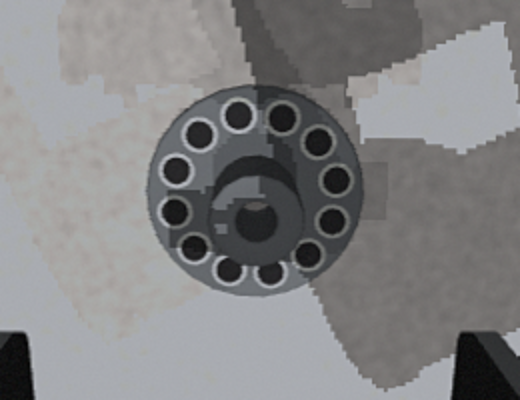

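The foot edge matches the prediction (115 vs 115.6). The small hub bore is at (288,211), giving (0.4964,0.2236).

```bash
python3 -m creep '[[1,[0.27,5,0.33],[0,0,0]],[1,[0.27,9,0.33],[0,0,0]],[1,[0.27,12,0.33],[0,0,0]],[1,[0.27,13.5,0.33],[0,0,0]],[1,[0.27,13.9,0.33],[0,0,0]],[1,[0.27,13.9,0.33],[0,0,0]],[0.2,[0.27,13.9,0.33],[0,0,0]],[0.2,[0.27,13.9,0.33],[0,0,0]]]' 60
python3 -m creep '[[0.2,[0,0,0],[0,0,0]],[0.2,[0,0,0],[0,0,0]],[0.2,[0,0,0],[0,0,0]],[0.2,[0,0,0],[0,0,0]],[0.2,[0,0,0],[0,0,0]]]' 80
python3 -c "
from h import *
print(T()[0].round(4),delta([.4953,.043,.16]))"
```

```text
time: 8.55
tool_pos: [0.4979, 0.2233, 0.0175]
eef_rot: [-0.706, 0.708, -0.001, 0.003]
ft_force: [0.2, 0.1, -0.4]
finger_gap: 0.0586
time: 9.05
tool_pos: [0.4987, 0.2237, 0.0191]
eef_rot: [-0.706, 0.708, 0.0, 0.003]
ft_force: [-2.7, -1.3, 12.8]
finger_gap: 0.0339
[[ 1.      0.0051  0.0047]
 [-0.0047 -0.0019  1.    ]
 [ 0.0052 -1.     -0.0019]] [ -0.18192431 -14.05985399 -18.09371473]
```

```bash
python3 -m creep '[[0.2,[0,-2,0],[0,0,0]],[0.2,[0,-5,0],[0,0,0]],[0.2,[0,-9,0],[0.1,0.3,0.3]],[0.2,[0,-11.5,0],[0.1,0.3,0.3]],[0.2,[0,-11.5,0],[0.1,0.3,0.3]],[0.2,[0,-11.5,0],[0.1,0.3,0.3]]]' 80
python3 - <<'E'
from h import *
R,t=T(); print(R.round(4),t)
snap('wrist','w6.png')
cv2.imwrite('pics/w6c.png',cv2.resize(cv2.imread('pics/w6.png')[200:400,160:420],None,fx=2,fy=2))
E
```

```text
time: 9.65
tool_pos: [0.4981, 0.224, 0.1343]
eef_rot: [0.707, -0.707, 0.003, -0.004]
ft_force: [0.3, 0.2, -2.2]
finger_gap: 0.034
[[ 1.0e+00  1.0e-03  9.7e-03]
 [-9.7e-03  3.0e-04  1.0e+00]
 [ 1.0e-03 -1.0e+00  3.0e-04]] [0.49812169 0.22397594 0.13433019]
```

View pics/w6c.png

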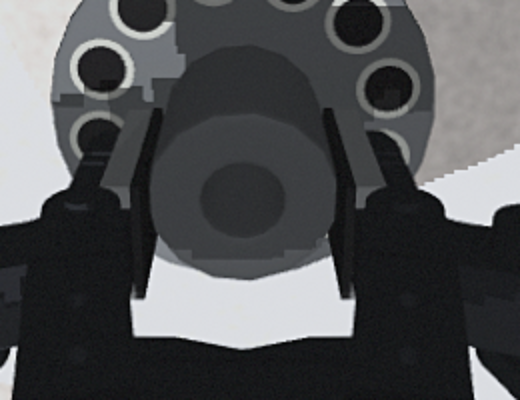

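Small tier held level, with its bore at (281.5,300). 9 pictures viewed so far.

Run:
```python
from h import *
R,t=T(); X=onz('wrist',(281.5,300),t[2]+.0269); d=X-t; print(d)
print(delta(np.array([.4955,.043,.1343])-[d[0],d[1],0]))
```

```text
[-0.00189964 -0.00035126  0.0269    ]
[  0.17059364  -0.08231133 -18.02862227]
```

```bash
python3 -m creep '[[0.2,[0.17,-0.3,-5],[0,0,0]],[0.2,[0.17,-0.3,-18],[0,0,0]],[0.2,[0.17,-0.3,-18],[0,0,0]],[0.2,[0.17,-0.3,-18],[0,0,0]],[0.2,[0.17,-0.3,-18],[0,0,0]],[0.2,[0.17,-0.3,-18],[0,0,0]],[0.2,[0.17,-0.3,-18],[0,0,0]],[0.2,[0.17,-0.3,-18],[0,0,0]]]' 80
python3 - <<'E'
from h import *
R,t=T(); print(R.round(4), delta([.4974,.0433,.0911]))
E
```

```text
time: 10.5
tool_pos: [0.4972, 0.0446, 0.136]
eef_rot: [-0.707, 0.707, -0.004, 0.002]
ft_force: [0.0, 0.2, -2.1]
finger_gap: 0.034
[[ 1.0e+00 -1.7e-03  8.4e-03]
 [-8.4e-03 -4.0e-04  1.0e+00]
 [-1.7e-03 -1.0e+00 -4.0e-04]] [ 0.02895254  4.48806002 -0.13157847]
```

```bash
python3 -m creep '[[0.2,[0.02,1.5,-0.13],[0,0,0]],[0.2,[0.02,3,-0.13],[0,0,0]],[0.2,[0.02,3.8,-0.13],[0,0,0]],[0.2,[0.02,4.2,-0.13],[0,0,0]],[0.2,[0.02,4.4,-0.13],[0,0,0]],[0.2,[0.02,4.5,-0.13],[0,0,0]],[0.2,[0.02,4.5,-0.13],[0,0,0]]]' 80
python3 - <<'E'
from h import *
R,t=T(); print(R.round(4), delta([.4974,.0433,.0911]))
E
```

```text
time: 11.2
tool_pos: [0.4976, 0.0434, 0.0914]
eef_rot: [-0.707, 0.707, -0.003, 0.003]
ft_force: [0.1, -0.5, -1.1]
finger_gap: 0.0338
[[ 1.0e+00 -1.0e-03  8.3e-03]
 [-8.3e-03 -3.0e-04  1.0e+00]
 [-1.0e-03 -1.0e+00 -3.0e-04]] [-0.01992246  0.02691574 -0.01510014]
```

```bash
python3 -m creep '[[0.2,[0,0.1,0],[0,0,0]],[0.2,[0,0.15,0],[0,0,0]],[0.2,[0,0.15,0],[0,0,0]],[0.2,[0,0.15,0],[0,0,0]]]' 80
```

```text
time: 11.6
tool_pos: [0.4978, 0.0435, 0.0911]
eef_rot: [-0.707, 0.707, -0.003, 0.003]
ft_force: [-4.1, 0.1, 12.7]
finger_gap: 0.034
```

Contact at the expected height (0.0911). Release, rise and look.

```bash
python3 -m creep '[[0.9,[0,0,0],[0,0,0]],[0.9,[0,-0.2,0],[0,0,0]],[0.9,[0,-0.3,0],[0,0,0]],[1,[0,-2.5,0],[0,0,0]],[1,[0,-6,0],[0,0,0]],[1,[0,-10,0],[0,0,0]],[1,[0,-11.5,0],[0,0,0]],[1,[0,-11.5,0],[0,0,0]]]' 60
python3 - <<'E'
from h import *
R,t=T();print(t)
for z in(.118,.078,.03,.004):print(z,proj('wrist',[.4955,.043,z]))
for z,r in((.078,.046),(.03,.06)):
  c=[.4955,.043,z]; print(z,[proj('wrist',np.add(c,d)).round(1) for d in([-r,0,0],[r,0,0],[0,-r,0],[0,r,0])])
p=proj('wrist',[.478,.392,.16]);print(p)
snap('wrist','w7.png')
E
```

```text
time: 12.4
tool_pos: [0.4995, 0.0436, 0.2086]
eef_rot: [0.707, -0.707, 0.001, -0.005]
ft_force: [0.1, -0.3, 0.8]
finger_gap: 0.086
[0.49949883 0.04357686 0.20864713]
0.118 [280.99900826 207.36513137]
0.078 [281.01705036 193.52385278]
0.03 [281.03307609 181.22362735]
0.004 [281.03999279 175.91315096]
0.078 [array([280.4, 134. ]), array([281.6, 248.1]), array([222.5, 194.1]), array([339.6, 193. ])]
0.03 [array([280.4, 113.8]), array([281.6, 242.6]), array([215.6, 181.9]), array([346.5, 180.7])]
[739.61513224 196.48270008]
```

View pics/w7.png

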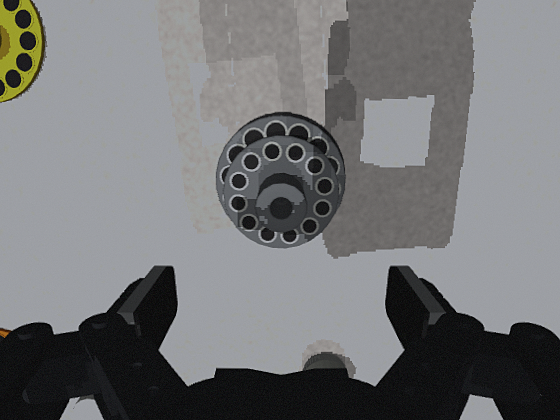

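Stack is good: top bore at (282,208) against a predicted (281,207.4). Next, the pin.

```bash
python3 -m creep '[[1,[-2,-4,5],[0,0,0]],[1,[-2,-6.5,34.5],[0,0,0]],[1,[-2,-6.5,34.5],[0,0,0]],[1,[-2,-6.5,34.5],[0,0,0]],[1,[-2,-6.5,34.5],[0,0,0]],[1,[-2,-6.5,34.5],[0,0,0]],[1,[-2,-6.5,34.5],[0,0,0]],[1,[-2,-6.5,34.5],[0,0,0]]]' 60
python3 -m creep '[[1,[0,0,0],[0,0,0]],[1,[0,0,0],[0,0,0]]]'
python3 - <<'E'
from h import *
R,t=T();print(R.round(4),t, proj('wrist',[.478,.389,.162]))
snap('wrist','w8.png')
E
```

```text
time: 13.25
tool_pos: [0.4804, 0.3931, 0.2702]
eef_rot: [0.707, -0.707, 0.002, -0.002]
ft_force: [0.4, -0.4, 1.3]
finger_gap: 0.0856
time: 13.45
tool_pos: [0.4797, 0.3922, 0.2683]
eef_rot: [-0.707, 0.708, -0.002, 0.001]
ft_force: [-0.5, -0.7, 0.6]
finger_gap: 0.0855
[[ 1.     -0.0016  0.0049]
 [-0.0049 -0.0015  1.    ]
 [-0.0016 -1.     -0.0015]] [0.47974661 0.39220646 0.26825189] [277.65613215 205.38965336]
```

View pics/w8.png

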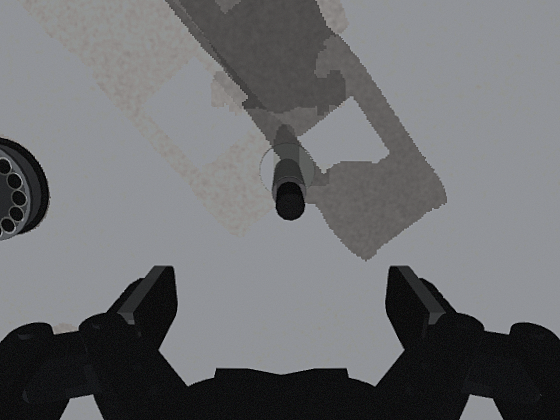

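The pin's grip top is at (290,206).

Run:
```python
from h import *
im=cv2.imread('pics/w8.png',0)[170:235,255:325]
m=(im<35).astype(np.uint8); n,l,s,c=cv2.connectedComponentsWithStats(m)
for i in range(1,n):
  if s[i,4]>30: print(s[i]+[255,170,0,0,0],c[i]+[255,170])
for uv in((290,206),):
  X=onz('wrist',uv,.162);print(X,delta([X[0],X[1],.1233]))
```

```text
[276 182  29  38 889] [289.49156355 200.72103487]
[0.47895047 0.39740505 0.162     ] [-0.09269847 14.54215719  0.5913549 ]
```

```bash
python3 -m creep '[[1,[-0.1,3,0.5],[0,0,0]],[1,[-0.1,7,0.5],[0,0,0]],[1,[-0.1,11,0.5],[0,0,0]],[1,[-0.1,13.5,0.5],[0,0,0]],[1,[-0.1,14.2,0.5],[0,0,0]],[1,[-0.1,14.2,0.5],[0,0,0]],[0.1,[-0.1,14.2,0.5],[0,0,0]],[0.1,[-0.1,14.2,0.5],[0,0,0]]]' 60
python3 -m creep '[[0.1,[0,0,0],[0,0,0]],[0.1,[0,0,0],[0,0,0]],[0.1,[0,0,0],[0,0,0]],[0.1,[0,0,0],[0,0,0]],[0.1,[0,0,0],[0,0,0]],[0.1,[0,0,0],[0,0,0]]]' 80
python3 -c "
from h import *
print(T()[0].round(4))"
```

```text
time: 14.3
tool_pos: [0.4799, 0.3969, 0.1286]
eef_rot: [0.707, -0.707, 0.002, -0.003]
ft_force: [0.5, 0.8, 0.1]
finger_gap: 0.0591
time: 14.9
tool_pos: [0.4803, 0.3974, 0.1297]
eef_rot: [0.708, -0.707, 0.001, -0.003]
ft_force: [-1.6, -0.3, 5.9]
finger_gap: 0.0195
[[ 1.      0.0024  0.006 ]
 [-0.006   0.0015  1.    ]
 [ 0.0024 -1.      0.0015]]
```

```bash
python3 -m creep '[[0.1,[0,-1,0],[0,0,0]],[0.1,[0,-3,0],[0,0,0]],[0.1,[0,-5.5,0],[0,0,0]],[0.1,[0,-8,0],[0,0,0]],[0.1,[0,-11,0],[0,0,0]],[0.1,[0,-14.5,0],[0,0,0]],[0.1,[0,-15.5,0],[0,0,0]],[0.1,[0,-15.5,0],[0,0,0]]]' 100
python3 - <<'E'
from h import *
R,t=T(); print(R.round(4),t)
print('grip top pred if on axis',proj('wrist',t+R@[0,-.0323,0]))
im=snap('wrist','w9.png'); snap('scene','s9.png'); snap('top','t9.png')
print('tip', [proj(n,t+R@[0,.1237,0]) for n in('scene','top','wrist')])
a=cv2.imread('pics/w9.png')[180:400,180:400]; a=cv2.resize(a,(400,400))
p=proj('scene',t); q=proj('top',t)
def cr(f,p,w=60):
  b=cv2.imread(f); x,y=[int(np.clip(v-w,0,m-2*w)) for v,m in zip(p,(560,420))]; print(f,x,y); return cv2.resize(cv2.convertScaleAbs(b[y:y+2*w,x:x+2*w],alpha=1.5),(400,400),interpolation=cv2.INTER_CUBIC)
cv2.imwrite('pics/x9.png',np.hstack([a,cr('pics/s9.png',p+np.array([0,25]),50)]))
E
```

```text
time: 15.7
tool_pos: [0.4806, 0.3977, 0.2867]
eef_rot: [0.708, -0.706, 0.0, -0.004]
ft_force: [0.0, -0.0, -1.9]
finger_gap: 0.02
[[ 1.      0.0051  0.0059]
 [-0.0059  0.0037  1.    ]
 [ 0.005  -1.      0.0038]] [0.48056885 0.39772477 0.28666435]
grip top pred if on axis [282.60293247 312.63958725]
tip [array([423.80233994, 276.53737474]), array([102.11789292, 230.39091098]), array([283.99388217, 205.06775642])]
pics/s9.png 387 208
```

I've used all 12 views, so from here I check numerically. First, the pin's shank in the wrist image.

Run:
```python
from h import *
g=cv2.imread('pics/w9.png',0)
np.set_printoptions(linewidth=250)
for y in list(range(192,236,4))+[245,255,265,275,290,300]: print(y,g[y,264:306:2])
# grip top: dark blob
for y in (300,305,310,315,320,325,330,335): print(y,g[y,236:332:5])
```

```text
192 [168 148  92 101 109 112  68  55  58  60  57  63 113 109 110 107 104 115 118 118 117]
196 [173 172 183  88 105 107 111 117  68  49  67 105 110 108 104 188 182 175 174 172 173]
200 [166 168 170 172 178 161  32  44  48  47  48  48  30 189 174 173 174 175 175 173 175]
204 [164 171 173 174 178 102  43  43  46  50  47  47  44 145 176 174 173 174 174 174 174]
208 [176 174 173 175 181  75  44  50  46  47  47  45  45  82 181 175 175 173 174 173 172]
212 [173 174 173 173 186  27  48  46  46  48  47  49  44  52 180 174 173 174 174 174 175]
216 [173 175 173 173 166  33  44  47  50  49  48  46  48  26 184 174 175 174 173 173 175]
220 [174 172 175 174 138  43  44  42  49  51  48  48  45  34 155 173 172 174 173 173 173]
224 [173 174 173 176 133  40  46  47  47  47  48  49  44  36 157 173 172 173 173 175 175]
228 [173 173 174 182  75  46  45  49  49  47  47  48  42  41 145 172 174 174 172 173 172]
232 [178 186  75  38  51  53  55  63  66  67  68  55  52  49  40  47 170 180 173 173 174]
245 [68 50 11 15 18 16 15  9 11 12 21 10  9 14 15  5 38 67 65 64 66]
255 [13 17 15 11 17 13 20 21 17  8 14 10 
[... 191 characters left out ...]
 16 11 17 19 16 16 12  8 20 15 13 11 12 16]
300 [18 14 15 12 14 17 17 13 17  9 17 18 22 10 11 18 20 11 11 19 10]
300 [20 18 68 22 16 19 14 12 17 14 18 12 20 14 19 15 65 19 16 14]
305 [16 15 12 15 17 21 23 14 15 14 11 13 16 15 15 16 11 16 20 12]
310 [17 15  8 18  7 19 11 15 16 23 14 16 16 19 16 23 19 20 15 13]
315 [21 20 15 17 10  7 14 16 15 16 22 21 16 12 15 18 21 14 16 16]
320 [14 12 18 23 17 23 17 17 16 18 16 19 15 17  6 16 16 15 15 21]
325 [ 18  17  17  20 157  48  15  11  16  18  19  24  13  46 154  20  12  18  14  20]
330 [ 20  22  12  22 186 172 175  10  19   9  18   0 131 172 185  21  15  13  23  18]
335 [ 17  18  16  23 177 174 174 174 174 175 177 173 173 173 176  18  11  16  21  15]
```

Run:
```python
from h import *
R,t=T()
P=lambda v: proj('wrist',t+R@np.array(v))
for dx in(0,-.002,-.004,-.006):
  print(dx,'griptop bottom edge',P([dx+.011,-.0323,0]).round(1),'tip',P([dx,.1237,0]).round(1),'taper',P([dx,.1117,.006]).round(1),P([dx,.1117,-.006]).round(1),'mid',P([dx,.05,.006]).round(1),P([dx,.05,-.006]).round(1),'flange front bot',P([dx-.014,.0137,0]).round(1))
g=cv2.imread('pics/w9.png',0); print(g[186:206,276:290:2]); print(g[322:336,281]); print(g[228:262:1,283])
EOF=0
```

```text
0 griptop bottom edge [282.6 339. ] tip [281.8 201.4] taper [290.  205.5] [273.7 205.5] mid [292.6 233.8] [271.6 233.8] flange front bot [282.2 231.8]
-0.002 griptop bottom edge [282.6 334.3] tip [281.8 198.9] taper [290.  202.9] [273.7 202.9] mid [292.6 230.5] [271.5 230.5] flange front bot [282.2 227.7]
-0.004 griptop bottom edge [282.6 329.6] tip [281.8 196.4] taper [290.  200.2] [273.7 200.2] mid [292.6 227.1] [271.5 227.2] flange front bot [282.2 223.6]
-0.006 griptop bottom edge [282.6 324.8] tip [281.8 193.8] taper [290.1 197.6] [273.7 197.6] mid [292.7 223.8] [271.5 223.8] flange front bot [282.2 219.4]
[[ 59  59  60  59  57  56  53]
 [ 58  60  59  63  59  58  52]
 [ 59  60  58  61  58  55  50]
 [ 60  60  57  59  60  56  49]
 [ 56  59  59  60  59  56  62]
 [ 53  58  60  61  58  55  95]
 [ 68  55  58  60  57  63 113]
 [107  68  57  56  60 104 111]
 [112 109  98  88 111 113 110]
 [111 115 117 120 116 115 109]
 [111 117  68  49  67 105 110]
 [114  56  42  43  42  63 112]
 [ 88  40  47  46  47  39  97]
 [ 54  46  49  45  44  47  53]
 [ 32  44  48  47  48  48  30]
 [ 40  48  49  45  48  49  32]
 [ 40  47  50  48  49  45  41]
 [ 42  48  52  49  47  47  43]
 [ 43  43  46  50  47  47  44]
 [ 39  45  49  46  48  48  44]]
[ 22  17   7  18  22  17  20  22   9  17   0 127 189 175]
[48 52 47 49 65 67 66 66 69 67 69 70 43  6  9 12 16 11 13  9 13  9 17  8
 13 17 16 17 14 10  8 15 17  8]
```

The tip appears about 2 mm behind the TCP in x and centred in y, which is well inside the taper's tolerance. Now move over the stack.

Run:
```python
from h import *
R,t=T(); tip=t+R@[-.0022,.1237,0]; print(R.round(4),t,tip); print((R.T@(np.array([.4957,.0434,tip[2]])-tip)*100).round(2))
```

```text
[[ 1.0e+00  4.0e-04  5.9e-03]
 [-5.9e-03 -2.0e-04  1.0e+00]
 [ 4.0e-04 -1.0e+00 -2.0e-04]] [0.47923561 0.39659418 0.28292988] [0.47708198 0.39658475 0.15922906]
[ 2.070e+00  1.000e-02 -3.531e+01]
```

```bash
python3 -m creep '[[0.1,[0,0,-3],[0,0,0]],[0.1,[1,0,-15],[0,0,0]],[0.1,[2.1,0,-31],[0,0,0]],[0.1,[2.1,0,-31],[0,0,0]],[0.1,[2.1,0,-31],[0,0,0]],[0.1,[2.1,0,-31],[0,0,0]],[0.1,[2.1,0,-35.3],[0,0,0]],[0.1,[2.1,0,-35.3],[0,0,0]]]' 100
python3 -m creep '[[0.1,[0,0,0],[0,0,0]],[0.1,[0,0,0],[0,0,0]]]'
python3 - <<'E'
from h import *
for i in range(2):
  R,t=T(); tip=t+R@[-.0022,.1237,0]; print(R.round(4),t,tip); print((R.T@(np.array([.4957,.0434,tip[2]])-tip)*100).round(2))
  snap('wrist','w10.png')
E
```

```text
time: 16.65
tool_pos: [0.4968, 0.04, 0.2813]
eef_rot: [-0.707, 0.708, -0.004, 0.002]
ft_force: [-0.3, -0.6, -0.9]
finger_gap: 0.0196
time: 16.85
tool_pos: [0.496, 0.0396, 0.2798]
eef_rot: [-0.707, 0.708, -0.005, 0.001]
ft_force: [0.5, -0.2, -1.2]
finger_gap: 0.0197
[[ 0.9999 -0.0055  0.0097]
 [-0.0097 -0.0014  1.    ]
 [-0.0055 -1.     -0.0014]] [0.49598345 0.03964761 0.2798402 ] [0.49310684 0.03949923 0.15615418]
[ 0.26 -0.    0.39]
[[ 1.     -0.0048  0.0085]
 [-0.0085 -0.0012  1.    ]
 [-0.0048 -1.     -0.0012]] [0.49623876 0.04041296 0.28016454] [0.49344474 0.04028628 0.1564766 ]
[ 0.22 -0.    0.31]
```

```bash
python3 -m creep '[[0.1,[0.17,0,0.33],[0,0.5,-0.28]],[0.1,[0.17,0.5,0.33],[0,0.5,-0.28]],[0.1,[0.17,1.5,0.33],[0,0.5,-0.28]],[0.1,[0.17,2.5,0.33],[0,0.5,-0.28]],[0.1,[0.17,2.8,0.33],[0,0.5,-0.28]],[0.1,[0.17,2.8,0.33],[0,0.5,-0.28]]]' 100
python3 - <<'E'
from h import *
R,t=T(); tip=t+R@[-.0022,.1237,0]; print(R.round(4),t,tip); print((R.T@(np.array([.4957,.0434,tip[2]])-tip)*100).round(2))
X=[.4957,.0434,.118]; print('bore px',proj('wrist',X),'tip px',proj('wrist',tip))
im=snap('wrist','w11.png'); g=cv2.cvtColor(im,cv2.COLOR_RGB2GRAY)
np.set_printoptions(linewidth=250)
print(g[170:220:2,258:308:2])
E
```

```text
time: 17.55
tool_pos: [0.4975, 0.0441, 0.2515]
eef_rot: [-0.707, 0.708, -0.006, 0.005]
ft_force: [-0.5, -0.4, -1.9]
finger_gap: 0.0197
[[ 0.9999 -0.001   0.0161]
 [-0.0161 -0.0014  0.9999]
 [-0.001  -1.     -0.0014]] [0.49752053 0.04411047 0.25149541] [0.49519105 0.04397592 0.12779785]
[ 0.05  0.   -0.06]
bore px [281.12704736 196.27088132] tip px [281.8454962 198.6283922]
[[117 119  95  98  98 102  93  36  39  39  39  39  41  41  36  36  32  49  86 104 100 108 117 113 110]
 [119 119  96  97  94  31  39  43  44  40  37  37  39  42  40  42  39  31  48  50  47 116 114 114 115]
 [117 118  95 101  55  41  42  44  36  38  39  33  35  33  37  39  36  35  35  50  51  58 121 115 116]
 [117 118  97  63  43  44  40  47  84  97 106 105 103  98  76  41  36  37  37  37  50  63  59 121 116]
 [116 119  87  41  36  38 109 119 100  99 101  98 100  99 100 108 118  63  33  39  46  66  70  60  98]
 [118 119  68  37  76 120 119 122  99  98  97  96  97  99  94 107 115 115  73  31  34  64  72  70 101]
 [115 124  33  73 119 117 114 118  98  97  94  96  95  96  94 108 118 115 115  91  28  59  72  72  65]
 [1
[... 1151 characters left out ...]
  70  72  73  59  57  55  54  57  52  50  50  53  70  71  72  68  62  67  98  98]
 [153 161  95  65  68  69  69  73  48  60  58  56  55  54  51  47  50  70  69  69  61  95 129  66  33]
 [ 84 180 114  63  65  70  69  74  49  58  56  60  55  51  50  50  47  71  69  62  80 114  13  24  26]
 [ 53 188 111 117  62  62  69  71  56  59  54  58  55  51  49  50  48  70  61  71 110  68  24  26  32]
 [162 164 109 109 164 176  62  73  57  60  58  58  51  52  48  49  43  60  67  67 114  49  30  27  27]
 [188 106 120 203  81  22  15  36  61  55  58  51  51  53  52  49  44 133  68 114 182  65  20  29  25]
 [108 112 182 109  36  41  38  43  53  49  60  50  52  51  51  48  47  90 210 105 133 208  60  31  37]]
```

The bore shows in the pixels at about (281,197), with the tip at (282,198) over it. Insert.

```bash
python3 -m creep '[[0.1,[0.05,0.7,-0.05],[0,0,0]],[0.1,[0.05,1.4,-0.05],[0,0,0]],[0.1,[0.05,2.1,-0.05],[0,0,0]],[0.1,[0.05,2.8,-0.05],[0,0,0]],[0.1,[0.05,3.5,-0.05],[0,0,0]],[0.1,[0.05,4.0,-0.05],[0,0,0]],[0.1,[0.05,4.0,-0.05],[0,0,0]]]' 100
python3 -c "
from h import *
R,t=T(); print(R.round(4),t,robot.get_state()['ft_torque'])"
```

```text
time: 18.3
tool_pos: [0.4979, 0.0435, 0.2112]
eef_rot: [-0.707, 0.708, -0.006, 0.005]
ft_force: [-0.3, 0.1, -1.2]
finger_gap: 0.0196
[[ 0.9999 -0.0015  0.0161]
 [-0.0161 -0.0014  0.9999]
 [-0.0015 -1.     -0.0014]] [0.49790128 0.0435249  0.21119039] [ 0.01494736 -0.01262209  0.05746886]
```

```bash
python3 -m creep '[[0.1,[0,0.6,0],[0,0,0]],[0.1,[0,1.2,0],[0,0,0]],[0.1,[0,1.8,0],[0,0,0]],[0.1,[0,2.4,0],[0,0,0]],[0.1,[0,3,0],[0,0,0]],[0.1,[0,3.6,0],[0,0,0]],[0.1,[0,4.2,0],[0,0,0]],[0.1,[0,4.6,0],[0,0,0]]]' 100
python3 -c "
from h import *
R,t=T(); print(R.round(4),t,robot.get_state()['ft_torque'])"
```

```text
time: 19.1
tool_pos: [0.4977, 0.0434, 0.1646]
eef_rot: [-0.707, 0.708, -0.006, 0.005]
ft_force: [-0.7, -0.2, -0.6]
finger_gap: 0.0193
[[ 0.9999 -0.0019  0.0162]
 [-0.0162 -0.0014  0.9999]
 [-0.0019 -1.     -0.0014]] [0.49768697 0.04344937 0.16457276] [ 0.01515233  0.01131119 -0.03797733]
```

Tip at z≈0.041 with no side force. Continuing into the stand.

```bash
python3 -m creep '[[0.1,[0,0.5,0],[0,0,0]],[0.1,[0,1,0],[0,0,0]],[0.1,[0,1.5,0],[0,0,0]],[0.1,[0,2,0],[0,0,0]],[0.1,[0,2.4,0],[0,0,0]],[0.1,[0,2.4,0],[0,0,0]]]' 100
python3 -c "
from h import *
R,t=T(); print(R.round(4),t,robot.get_state()['ft_torque'])"
```

```text
time: 19.7
tool_pos: [0.4973, 0.0434, 0.14]
eef_rot: [-0.707, 0.708, -0.007, 0.005]
ft_force: [0.1, 0.1, -1.4]
finger_gap: 0.0199
[[ 0.9999 -0.0029  0.0162]
 [-0.0162 -0.0015  0.9999]
 [-0.0028 -1.     -0.0016]] [0.49728447 0.04335768 0.1399665 ] [-0.01267421 -0.05131412  0.02622553]
```

```bash
python3 -m creep '[[0.1,[0,0.4,0],[0,0,0]],[0.1,[0,0.7,0],[0,0,0]],[0.1,[0,0.85,0],[0,0,0]],[0.1,[0,0.9,0],[0,0,0]],[0.1,[0,0.9,0],[0,0,0]]]' 100
```

```text
time: 20.2
tool_pos: [0.4975, 0.0433, 0.1318]
eef_rot: [-0.707, 0.708, -0.007, 0.005]
ft_force: [-2.8, -0.5, 8.6]
finger_gap: 0.0197
```

The flange is seated at the expected height (0.1318 vs 0.1317). Release and back off.

```bash
python3 -m creep '[[0.4,[0,-0.05,0],[0,0,0]],[0.7,[0,-0.1,0],[0,0,0]],[0.9,[0,-0.1,0],[0,0,0]],[1,[0,-0.1,0],[0,0,0]],[1,[0,-2,0],[0,0,0]],[1,[0,-5,0],[0,0,0]],[1,[0,-9,0],[0,0,0]],[1,[0,-11,0],[0,0,0]]]' 60
python3 -m creep '[[1,[0,0,0],[0,0,0]],[1,[0,0,0],[0,0,0]]]'
python3 - <<'E'
from h import *
R,t=T();print(t)
X=[.4957,.0434,.164]; print('grip top px',proj('wrist',X),'if 5mm high',proj('wrist',[.4957,.0434,.169]))
print('grip r',proj('wrist',[.5067,.0434,.164]),proj('wrist',[.4957,.0544,.164]))
im=snap('wrist','w12.png'); g=cv2.cvtColor(im,cv2.COLOR_RGB2GRAY)
n,l,s,c=cv2.connectedComponentsWithStats((g[150:260,240:330]<32).astype(np.uint8))
for i in range(1,n):
  if s[i,4]>80: print(s[i]+[240,150,0,0,0],c[i]+[240,150])
# small-tier/ wide-tier/bystanders: compare top views before/after
a=cv2.imread('pics/b.png',0).astype(int); b=cv2.cvtColor(snap('top','t12.png'),cv2.COLOR_RGB2GRAY).astype(int)
d=cv2.GaussianBlur(np.abs(a-b).astype(np.uint8),(5,5),0)>18
n,l,s,c=cv2.connectedComponentsWithStats(d.astype(np.uint8))
for i in range(1,n):
  if s[i,4]>15: print('chg',s[i])
for z in(.164,.12,.078,.03): print(z,proj('top',[.4957,.0434,z]))
print(robot.get_state()['ft_force'])
E
```

```text
time: 21.0
tool_pos: [0.4989, 0.0436, 0.2446]
eef_rot: [-0.707, 0.708, -0.005, 0.006]
ft_force: [0.0, -0.1, -0.4]
finger_gap: 0.0854
time: 21.2
tool_pos: [0.499, 0.0436, 0.2446]
eef_rot: [-0.707, 0.708, -0.005, 0.006]
ft_force: [-0.3, -0.2, -0.8]
finger_gap: 0.085
[0.4989514  0.04362503 0.24464442]
grip top px [281.68234234 212.97050673] if 5mm high [281.68297002 215.1968119 ]
grip r [281.96310764 228.96710558] [298.58663258 212.69669972]
[277 167  25  17  90] [290.12222222 173.34444444]
[314 172  12  12 105] [319.86666667 177.83809524]
[ 264  185   34   43 1012] [280.83201581 207.97332016]
[313 192  11  12 104] [317.90384615 197.60576923]
[247 206  12  11  87] [253.02298851 211.03448276]
[301 209  12  11 101] [306.55445545 213.89108911]
chg [ 207  164   87  138 3860]
chg [299 189   3  24  45]
chg [ 348  190   47   46 1683]
chg [192 200  13  15 149]
chg [175 214  25  34 477]
chg [201 219  11  24 142]
chg [ 98 227  18  13 181]
chg [ 143  247  175  173 8049]
chg [   0  326  139   94 6907]
chg [ 220  378   90   42 2623]
chg [311 402  14  18 169]
0.164 [261.2660413  226.09732763]
0.12 [261.82081932 227.64749517]
0.078 [262.31299869 229.0227836 ]
0.03 [262.83551236 230.4828704 ]
[ 0.46498197 -0.04145405 -0.47619726]
```

```bash
python3 -c "
from h import *
print(robot.close_job())"
```

```text
the job is handed in; nothing more can be done
None
```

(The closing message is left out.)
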